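# Vent the galley water filter and take off its cap

### The job

Vent the galley's water filter by pressing the spring plunger head on the vent valve fully down to its stop and keeping it there for about a second; only then take off the filter cap. Nobody remembers whether its thread is left- or right-handed, so try turning it by its knob one way and the other until it comes loose, lift it straight off and finish still holding it in the gripper, upright and still, about 10 cm above its seat and over the housing. Leave everything else where it stands.

Things in the scene. Friction and masses are not known exactly. Their poses are not given: they have to be found in the camera images.
- cap_grip (a point): Filter cap: grey plastic disc 64 mm across, 10 mm thick, with an upright round knob on top (36 mm across, 31 mm tall, thin ridge on top shows its angle; fingers slip round it when it is stuck), 0.12 kg. Point on its axis, 14 mm below the knob's top, 17 mm above the disc's top; 109 mm above the work surface when seated. z up the axis, x along the ridge.
- cap_lugs (a point): Point on the cap's axis 14 mm under the disc: two hidden lugs (27 mm out from the axis) on a 28 mm stem, locked in a coarse part-turn thread. The wrong way the cap turns 7 to 20 degrees to a hard stop; the right way, 55 to 75 degrees from its start frees it to lift straight off (no stop there). Seated it lifts only 2 mm. The thread's hand changes from run to run and cannot be seen.
- housing_mouth (a point): The fixed upright filter housing that the cap closes: white barrel 76 mm across on a 102 mm round foot, aluminium rim 80 mm across. This point is on its axis at the top of the rim, 87 mm above the work surface. The cap sits 5 mm deep in the rim with 2 mm play all round and is free of it when raised 25 mm.
- plunger_top (a point): Middle of the top of the vent valve's plunger head: a grey plastic mushroom head 42 mm across, 13 mm tall (flat top 32 mm across), on a fixed white valve body 48 mm thick with an 80 mm round foot. Unpressed the top is 97 mm above the work surface; pressed fully home it is 85 mm.
- plunger (a joint): Travel of the plunger, m: 0 up, 0.012 fully down on its hard stop; it moves straight down against a spring (about 3 N at first, 7 N at the stop) and springs back when let go.
- food_can_mid (a point): Bystander, to be left alone: a low aluminium food can, 68 across, 45 high (mm), loose. Point at its middle, 22.5 mm above the work surface.
- sauce_bottle_mid (a point): Bystander, to be left alone: a small white upright bottle, 44 across, 105 high (mm), loose. Point at its middle, 50 mm above the work surface.
- cup_mid (a point): Bystander, to be left alone: a white plastic cup, 72 across, 75 high (mm), loose. Point at its middle, 37.5 mm above the work surface.
- bar_box_mid (a point): Bystander, to be left alone: a cardboard box, 110 x 60 x 35 high (mm), loose. Point at its middle, 17.5 mm above the work surface.
- spoon_mid (a point): Bystander, to be left alone: a spoon 150 long lying flat (mm), loose. Point at its middle, 6 mm above the work surface.
- seal_ring_mid (a point): Bystander, to be left alone: a flat rubber seal ring, 52 across, 7 high (mm), loose. Point at its middle, 3.5 mm above the work surface.
- blank_cap_mid (a point): Bystander, to be left alone: a plain round disc cap without a knob, 56 across, 14 high (not the task's cap) (mm), loose. Point at its middle, 7 mm above the work surface.
Mind the look-alikes: they are no part of the job. What is shaped like the part that bears cap_grip but turquoise is not meant.

How it is judged:
By the outcome, as a careful person would: the job done as asked, in the order asked, and still so for the second after the job is handed in, while the arm keeps its last pose, push and grip.
It also fails if it takes over 58 s, if anything falls off the work surface, if the arm or the gripper's body presses on something with over 40 N, if the wrist force passes 120 N, or if a joint passes its speed limit or range.

### The arm

A 6-joint arm with a two-finger parallel gripper is mounted at the origin on the work surface. World frame = base frame: x ahead of the robot, y to its left, z up, the work surface at z = 0. Lengths are in m, angles in rad, forces in N, time in s.
With the tool pointing down it reaches from about 0.325 to 1 m from the base axis. Payload 5.1 kg.
Tool frame: the origin (TCP) lies midway between the tips of the shut fingers; the grasp point (between the pads) lies 19 mm behind it; z points along the fingers, y is the direction in which the jaws open and shut (so a half turn about z gives the same grasp; the last joint's range is limited). The gripper opens to 85 mm and grips with 20 to 120 N. Pads are 22 mm wide; open, the fingers measure 114 mm over their backs; the gripper's body (76 mm by 85 mm) begins 54 mm behind the grasp point. The pads swing forward as they close: fully open they stand 13 mm farther back than shut.
Start: joints at [1.257, 0.124, 1.65, -0, 1.367, -0.083], TCP at [0.149, 0.633, 0.231] pointing down, gripper open.
Joint ranges: [-2.61, 2.61], [-1.02, 2.33], [0.03, 2.71], [-1.35, 4.49], [0.32, 2.68], [-2.91, 2.91]. Speed limits (rad/s): [2.57, 2.57, 3.14, 3.14, 3.14, 3.14].

### API

Orientations are given as a rotation vector (axis times angle).
In Python, from rig import get_state, read_camera, finish_job gives the robot as it stands.
- The arm moves only by the tool send_rows, never from a script. Its argument "moves" is a list of rows, each an object with "fingers": the opening, from 0 (shut) to 1 (fully open); "delta_pos": the shift along the tool's x, y, z scaled (see below), a list of three; "spin": the turn about the tool's z scaled (see below). In form: [{"fingers": fingers, "delta_pos": [x, y, z], "spin": spin}, ...]. A call has 1 to 5 rows; each row is the pose to reach, as a shift and turn from the pose measured when the call began, along the tool's axes at that moment; what a row does not reach only later rows make up. The controller multiplies each number of a shift by 40 cm and each number of a turn by 60 degrees. A row lasts 1/10 s, in which the tool goes at most 50 mm and 8.59 degrees, less where a joint would pass 70% of its speed; a pose out of reach is approached as far as the arm can. A call with a number of a shift or a turn outside -1 to 1 is refused whole. A call with a gripper value outside its range is refused whole. The fingers move at their own pace and stop on an object; "grip_force" is the grip in N (left out, the last holds). Time passes only in rows, so rows that repeat a pose let the fingers close. It gives the time, the measured TCP pose, the force and the opening at its end, in the units of the state.
- get_state(): the state, without advancing time (a new reading comes with each control period).
- read_camera(name): name is "side" or "top" or "wrist"; returns a dict with "img" (384x512x3 uint8, red, green, blue), "K" (3x3 intrinsics, pixels), "k1" (the pictures are not rectified: a ray, as slopes to the right and down, at radius r is drawn at 1 + k1 r^2 times it, then the intrinsics apply), "rvec" (rotation vector, rad) and "tvec" (3), from world to camera coordinates, as OpenCV has them; the wrist camera has in their place "tool_from_camera" (4x4, takes a point from camera to tool coordinates, whose origin is the TCP and whose axes are the flange's). Camera axes: x right, y down, z forward; pixel columns grow to the right and rows downward; lengths in m; the calibration is good to about 2 mm. A picture is of the moment at which its call begins: read the wrist's pose just before it. There is no depth.
- finish_job(): hands the job in, once; it reports no verdict.
The state is a dict: "time_s": time; "qpos": joint angles; "dq": joint speeds; "effort": joint torques, N m; "tcp_pos": TCP position; "tcp_rot": TCP orientation; "force": force on the tool from outside, world axes, zero at the start; "ft_torque": the same for the moment, N m; "grip_width": finger opening in m.
Only numpy, scipy, OpenCV 4.12 (cv2) and the standard library are available. Lean on these libraries where they do the work, as an engineer would, in place of code of your own. Each camera call takes 0.05 s, during which the arm holds its last target.

## Working session

There is one attempt and no reset: what is moved stays moved. The work goes in short steps, Python scripts to look and compute and a tool call to move; the robot and the scene stay as the last step left them, time stands still between calls to the robot, and variables do not carry over. Pictures are saved under pics/ and viewed, and the job is handed in when it is done.

Besides the shell and the picture viewer there is one more tool, called after "Request:" as name([rows], argument=value, ...), one row to a line, values as JSON. send_rows: Moves the arm, as the interface text tells. Its arguments: {"type":"object","properties":{"moves":{"type":"array"},"grip_force":{"type":"number"}},"required":["moves"]}

```bash
ls; mkdir -p pics
python3 - <<'E'
from rig import *
import cv2
print(get_state())
for n in ["side","top","wrist"]:
    c=read_camera(n); cv2.imwrite(f"pics/{n}0.png",c["img"][:,:,::-1])
    print(n,{k:v for k,v in c.items() if k!="img"})
E
```

```text
pics
{'time_s': 0.0, 'qpos': array([ 1.25739234e+00,  1.24515640e-01,  1.65164603e+00,  3.82423976e-05,
        1.36747271e+00, -8.26135310e-02]), 'dq': array([-6.71018571e-05, -2.43625941e-03,  7.50040855e-04, -1.94935714e-04,
        2.52975713e-03,  3.70811390e-04]), 'effort': array([-1.77314992e-03, -4.23628271e+01, -3.65441287e+01, -2.58803702e-04,
        7.22456098e-03, -2.73016468e-06]), 'tcp_pos': array([0.1485298 , 0.63219614, 0.23006272]), 'tcp_rot': array([-0.36168222, -3.12026064,  0.00313246]), 'force': array([ 0.52952823, -0.38957237, -0.91278093]), 'ft_torque': array([-0.03413057, -0.05654249,  0.0142581 ]), 'grip_width': 0.08522347970498471}
side {'K': array([[358.18287803,   0.        , 254.36554347],
       [  0.        , 358.18287803, 186.32708621],
       [  0.        ,   0.        ,   1.        ]]), 'k1': -0.05444480756476452, 'rvec': array([ 2.27319247, -0.30434544,  0.12907735]), 'tvec': array([-0.58287942,  0.19185619,  0.86698741])}
top {'K': array([[477.03668944,   0.        , 244.77932371],
       [  0.        , 477.03668944, 189.4901083 ],
       [  0.        ,   0.        ,   1.        ]]), 'k1': -0.15095678442838065, 'rvec': array([ 2.14715809, -2.18007871,  0.07461732]), 'tvec': array([0.02203053, 0.6197059 , 1.16400584])}
wrist {'K': array([[297.17757616,   0.        , 257.0214677 ],
       [  0.        , 297.17757616, 193.493821  ],
       [  0.        ,   0.        ,   1.        ]]), 'k1': 0.007489724365956068, 'tool_from_camera': array([[ 2.59763309e-04, -9.59512004e-01, -2.81667616e-01,
         7.22335520e-02],
       [ 9.99999947e-01,  3.04071709e-04, -1.13599000e-04,
        -2.63164969e-04],
       [ 1.94646758e-04, -2.81667572e-01,  9.59512033e-01,
        -1.43325847e-01],
       [ 0.00000000e+00,  0.00000000e+00,  0.00000000e+00,
         1.00000000e+00]])}
```

View pics/side0.png

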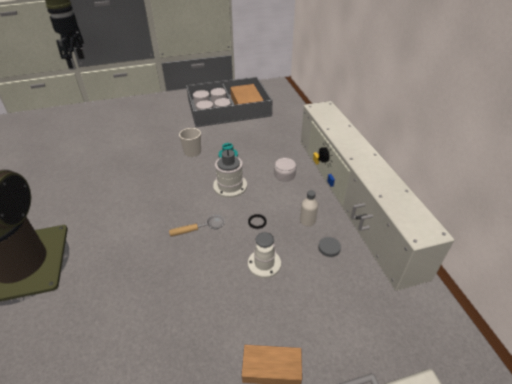

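View pics/top0.png

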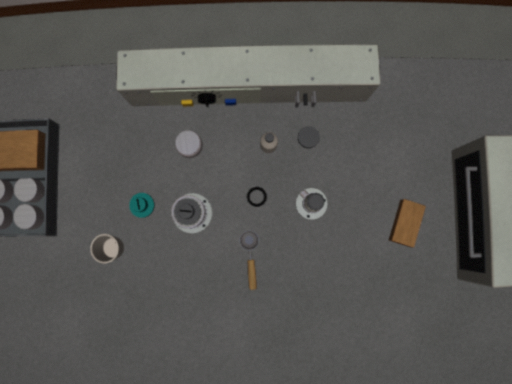

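View pics/wrist0.png

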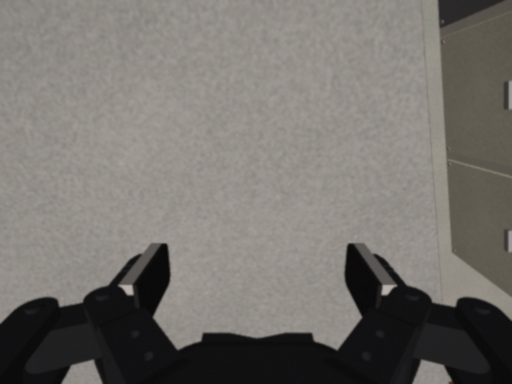

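The top view shows the grey knobbed cap on the barrel at about (187,211). Its turquoise look-alike lies at (142,205), behind it in the side view. The plunger head on the valve is at (314,202), and the plain disc at (309,137) is the blank cap. The grey cap on the housing fits the description, so I'll check it in an enlarged crop.

```bash
cat > h.py <<'E'
import numpy as np, cv2
from rig import *
def undist(c,uv):
    p=cv2.undistortPoints(np.array(uv,float).reshape(-1,1,2),c["K"],np.array([c["k1"],0,0,0,0.]))
    return p.reshape(-1,2)
def pose(c,tcp=None):
    if "rvec" in c:
        R=cv2.Rodrigues(c["rvec"])[0]; return R.T,-R.T@c["tvec"]
    T=c["tool_from_camera"]; Rt=cv2.Rodrigues(np.array(tcp[1]))[0]
    return Rt@T[:3,:3], np.array(tcp[0])+Rt@T[:3,3]
def ray_z(c,uv,z,tcp=None):
    R,o=pose(c,tcp); out=[]
    for p in undist(c,uv):
        d=R@np.array([p[0],p[1],1]); out.append(o+d*(z-o[2])/d[2])
    return np.array(out)
def proj(c,P,tcp=None):
    R,o=pose(c,tcp); q=(np.array(P).reshape(-1,3)-o)@R
    return cv2.projectPoints(q,np.zeros(3),np.zeros(3),c["K"],np.array([c["k1"],0,0,0,0.]))[0].reshape(-1,2)
E
python3 - <<'E'
from h import *
a=cv2.imread("pics/top0.png"); s=cv2.imread("pics/side0.png")
A=cv2.resize(a[165:245,120:220],None,fx=4,fy=4,interpolation=cv2.INTER_CUBIC)
B=cv2.resize(a[165:245,270:370],None,fx=4,fy=4,interpolation=cv2.INTER_CUBIC)
C=cv2.resize(s[135:200,190:270],(400,280),interpolation=cv2.INTER_CUBIC)
D=cv2.resize(s[225:290,230:310],(400,280),interpolation=cv2.INTER_CUBIC)
o=np.vstack([np.hstack([A,B]),np.hstack([C,D])])
cv2.imwrite("pics/crop.png",o)
E
```

```text
(no output)
```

View pics/crop.png

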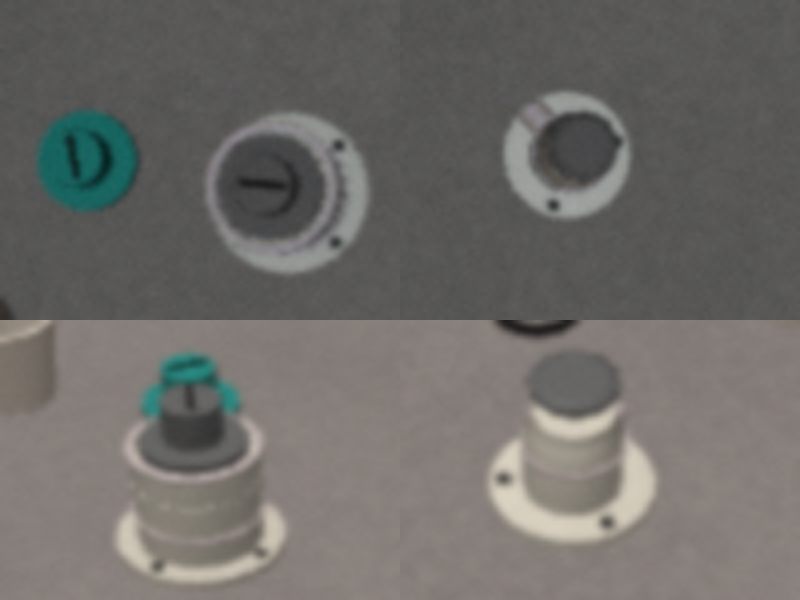

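The crop confirms the grey cap in the aluminium rim as the target, with its ridge roughly along image x. The turquoise cap stands loose beside it. Next I'll turn pixels into positions.

Run:
```python
from h import *
t=read_camera("top"); s=read_camera("side")
def fit(c,box,lo,hi,name):
    im=c["img"]; g=cv2.cvtColor(im,cv2.COLOR_RGB2GRAY); x0,y0,x1,y1=box
    m=((g[y0:y1,x0:x1]>=lo)&(g[y0:y1,x0:x1]<=hi)).astype(np.uint8)
    cs,_=cv2.findContours(m,cv2.RETR_EXTERNAL,cv2.CHAIN_APPROX_NONE)
    k=max(cs,key=cv2.contourArea); h=cv2.convexHull(k); e=cv2.fitEllipse(h)
    print(name,np.round(np.array(e[0])+[x0,y0],1),np.round(e[1],1)); return h.reshape(-1,2)+[x0,y0]
def circ(P):
    A=np.c_[2*P[:,0],2*P[:,1],np.ones(len(P))];b=(P[:,:2]**2).sum(1)
    x=np.linalg.lstsq(A,b,rcond=None)[0]; return x[:2],2*np.sqrt(x[2]+x[0]**2+x[1]**2)
h=fit(t,(150,180,225,245),110,255,"housing foot top"); print(circ(ray_z(t,h,0.008)))
h=fit(t,(285,180,340,225),110,255,"valve foot top"); print(circ(ray_z(t,h,0.008)))
h=fit(s,(205,165,255,200),150,255,"hf side"); print(circ(ray_z(s,h,0.008)))
h=fit(s,(240,245,290,280),150,255,"vf side"); print(circ(ray_z(s,h,0.008)))
print("knob top",ray_z(t,[[186.2,211]],.123),ray_z(s,[[228.2,153.6]],.122))
print("plunger",ray_z(t,[[316.2,201.5]],.097),ray_z(s,[[264.8,239.4]],.097))
r=ray_z(t,[[120+238/4,165+184/4],[120+288/4,165+186/4]],.123);d=r[1]-r[0];print("ridge",r,np.degrees(np.arctan2(d[1],d[0])))
for n,uv in dict(bottle=[269,134],can=[188,144],cup=[104,249],box=[408,222],spoon=[250,260],turq=[142,203],ring=[257,197],blank=[309,137]).items(): print(n,ray_z(t,[uv],.03)[0][:2])
```

```text
housing foot top [191.5 212.7] [40.1 40.7]
(array([0.56505915, 0.14974849]), np.float64(0.10308524931424651))
valve foot top [311.2 203.4] [31.6 31.8]
(array([ 0.58374742, -0.15508895]), np.float64(0.08058162514078106))
hf side [235.  187.6] [13.5 28.6]
(array([0.57005076, 0.14339517]), np.float64(0.09313831969377256))
vf side [263.9 262.4] [27.8 33.8]
(array([ 0.58537077, -0.15647797]), np.float64(0.08154461109025317))
knob top [[0.56371193 0.14623043 0.123     ]] [[0.56763088 0.14418207 0.122     ]]
plunger [[ 0.58259436 -0.15641     0.097     ]] [[ 0.58493072 -0.16144963  0.097     ]]
ridge [[0.56392143 0.16180598 0.123     ]
 [0.56237644 0.13278186 0.123     ]] -93.04703541876263
bottle [ 0.75965273 -0.05064318]
can [0.73798836 0.15490247]
cup [0.47469106 0.37037612]
box [ 0.53126074 -0.3958861 ]
spoon [0.444672   0.00214082]
turq [0.5898577  0.27224805]
ring [ 0.60055071 -0.01762787]
blank [ 0.75034328 -0.15157527]
```

```bash
cat >> h.py <<'E'
def rel(target,yaw=None):
    s=get_state(); R=cv2.Rodrigues(np.array(s["tcp_rot"]))[0]
    d=R.T@(np.array(target)-s["tcp_pos"])
    print("t",round(s["time_s"],2),"tcp",np.round(s["tcp_pos"],4),"yaw_x",round(np.degrees(np.arctan2(R[1,0],R[0,0])),2),"toolz",np.round(R[:,2],4),"q",np.round(s["qpos"],3),"F",np.round(s["force"],1),"w",round(s["grip_width"],4))
    print("dist",np.round(np.linalg.norm(d),4),"delta units",np.round(d/0.4,4))
E
python3 -c "
from h import *
rel([.584,-.157,.2])"
```

```text
t 0.25 tcp [0.1486 0.6325 0.2307] yaw_x 166.78 toolz [-3.e-04 -1.e-03 -1.e+00] q [ 1.257  0.124  1.651  0.     1.368 -0.083] F [ 0.9 -0.5 -0.8] w 0.0856
dist 0.9021 delta units [-1.5111 -1.6723  0.0783]
```

Request:
send_rows([
  {"fingers": 0, "delta_pos": [-0.08, -0.085, 0], "spin": 0.12},
  {"fingers": 0, "delta_pos": [-0.16, -0.17, 0], "spin": 0.24},
  {"fingers": 0, "delta_pos": [-0.24, -0.255, 0], "spin": 0.36},
  {"fingers": 0, "delta_pos": [-0.32, -0.34, 0], "spin": 0.48},
  {"fingers": 0, "delta_pos": [-0.4, -0.425, 0], "spin": 0.6},
])

```text
time_s: 0.75
tcp_pos: [0.266, 0.4287, 0.2308]
tcp_rot: [1.315, 2.853, -0.001]
force: [0.2, -0.2, 0.6]
grip_width: 0.0123
```

```bash
python3 -c "
from h import *
rel([.584,-.157,.2])"
```

```text
t 0.75 tcp [0.266  0.4287 0.2308] yaw_x 130.52 toolz [-1.e-04 -9.e-04 -1.e+00] q [ 9.090e-01 -2.040e-01  1.969e+00 -1.000e-03  1.377e+00  2.020e-01] F [ 0.2 -0.2  0.6] w 0.0123
dist 0.6672 delta units [-1.6297 -0.3468  0.0782]
```

Request:
send_rows([
  {"fingers": 0, "delta_pos": [-0.12, -0.025, 0], "spin": 0.12},
  {"fingers": 0, "delta_pos": [-0.24, -0.05, 0], "spin": 0.24},
  {"fingers": 0, "delta_pos": [-0.36, -0.075, 0], "spin": 0.36},
  {"fingers": 0, "delta_pos": [-0.48, -0.1, 0], "spin": 0.48},
  {"fingers": 0, "delta_pos": [-0.6, -0.125, 0], "spin": 0.6},
])

```text
time_s: 1.25
tcp_pos: [0.3844, 0.212, 0.2312]
tcp_rot: [2.137, 2.301, 0.0]
force: [1.2, 0.5, -0.7]
grip_width: 0.0
```

```bash
python3 -c "
from h import *
rel([.584,-.157,.2])
s=get_state();c=read_camera('wrist');cv2.imwrite('pics/w1.png',c['img'][:,:,::-1])"
```

```text
t 1.25 tcp [0.3844 0.212  0.2312] yaw_x 94.24 toolz [ 1.e-03 -5.e-04 -1.e+00] q [ 3.820e-01 -3.690e-01  2.098e+00 -1.000e-03  1.412e+00  3.080e-01] F [ 1.2  0.5 -0.7] w 0.0
dist 0.4207 delta units [-0.9567  0.4295  0.079 ]
```

View pics/w1.png

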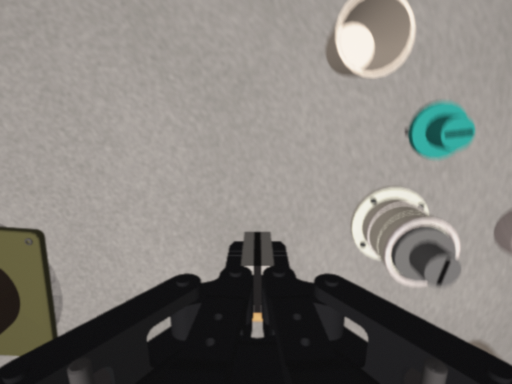

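The wrist view shows the grey cap on its housing (knob top about (444,268)) and the turquoise one at (442,130). Moving on to the plunger.

Request:
send_rows([
  {"fingers": 0, "delta_pos": [-0.11, 0.05, 0.01], "spin": 0.06},
  {"fingers": 0, "delta_pos": [-0.22, 0.1, 0.02], "spin": 0.12},
  {"fingers": 0, "delta_pos": [-0.33, 0.15, 0.03], "spin": 0.18},
  {"fingers": 0, "delta_pos": [-0.44, 0.2, 0.04], "spin": 0.24},
  {"fingers": 0, "delta_pos": [-0.55, 0.25, 0.05], "spin": 0.3},
])

```text
time_s: 1.8
tcp_pos: [0.5015, -0.0081, 0.2128]
tcp_rot: [2.479, 1.919, -0.0]
force: [1.1, 1.0, 0.4]
grip_width: -0.0002
```

```bash
python3 -c "
from h import *
rel([.584,-.157,.19])
s=get_state();c=read_camera('wrist');cv2.imwrite('pics/w2.png',c['img'][:,:,::-1])
tc=(s['tcp_pos'],s['tcp_rot'])
print(proj(c,[[.584,-.157,.097],[.584,-.157,.008],[.566,.147,.123]],tc))"
```

```text
t 1.8 tcp [ 0.5015 -0.0081  0.2128] yaw_x 75.49 toolz [ 0.0039 -0.0054 -1.    ] q [-0.121 -0.201  1.997 -0.005  1.341  0.134] F [1.1 1.  0.4] w -0.0002
dist 0.1717 delta units [-0.3084  0.2925  0.0599]
[[371.54834542 304.10510487]
 [346.04614819 260.38954937]
 [293.1353717  -45.48635191]]
```

View pics/w2.png

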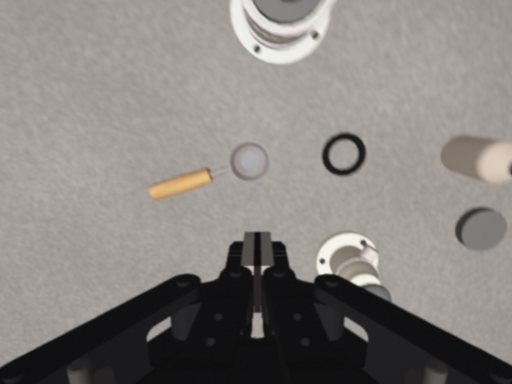

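The valve foot is seen at about (347,262), against (346,260) predicted, so the plunger position holds. I'll go above it.

Request:
send_rows([
  {"fingers": 0, "delta_pos": [-0.08, 0.075, 0.01], "spin": 0},
  {"fingers": 0, "delta_pos": [-0.16, 0.15, 0.03], "spin": 0},
  {"fingers": 0, "delta_pos": [-0.24, 0.225, 0.05], "spin": 0},
  {"fingers": 0, "delta_pos": [-0.308, 0.292, 0.06], "spin": 0},
  {"fingers": 0, "delta_pos": [-0.308, 0.292, 0.06], "spin": 0},
])

```text
time_s: 2.35
tcp_pos: [0.5861, -0.1663, 0.1887]
tcp_rot: [2.485, 1.905, -0.006]
force: [-0.1, 0.5, 0.1]
grip_width: -0.0001
```

```bash
python3 -c "
from h import *
rel([.584,-.157,.105])
for n in ['top','side']:
  c=read_camera(n);u,v={'top':(316,202),'side':(265,235)}[n]
  cv2.imwrite('pics/p_%s.png'%n,cv2.resize(c['img'][v-50:v+50,u-60:u+60,::-1],None,fx=5,fy=5))
  print(n,(proj(c,[[.584,-.157,.097],get_state()['tcp_pos']])-[u-60,v-50])*5)
"
```

```text
t 2.35 tcp [ 0.5861 -0.1663  0.1887] yaw_x 74.93 toolz [ 0.0033 -0.0106 -0.9999] q [-0.361  0.062  1.79  -0.009  1.283 -0.095] F [-0.1  0.5  0.1] w -0.0001
dist 0.0843 delta units [ 0.0231 -0.0123  0.209 ]
top [[302.1704166  244.4958672 ]
 [346.03301885 226.67849358]]
side [[294.21054053 265.06029446]
 [303.3264352  128.37631574]]
```

View pics/p_side.png

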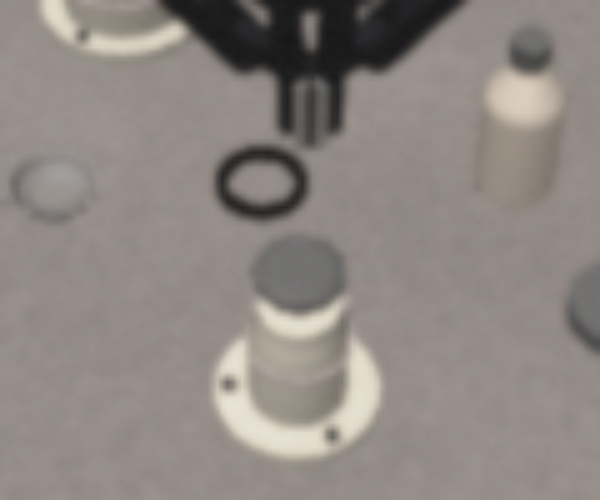

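The side view shows the fingertips at (312,140) and the plunger top at (298,270) in the crop. Both sit about 1–2 real px from prediction, in the same direction, so the relative position is good. Descending.

Request:
send_rows([
  {"fingers": 0, "delta_pos": [0.012, -0.006, 0.07], "spin": 0},
  {"fingers": 0, "delta_pos": [0.023, -0.012, 0.14], "spin": 0},
  {"fingers": 0, "delta_pos": [0.023, -0.012, 0.2], "spin": 0},
  {"fingers": 0, "delta_pos": [0.023, -0.012, 0.209], "spin": 0},
])

```text
time_s: 2.85
tcp_pos: [0.5803, -0.1514, 0.1022]
tcp_rot: [2.486, 1.914, -0.01]
force: [0.1, -0.4, 0.5]
grip_width: 0.0
```

```bash
python3 -c "
from h import *
rel([.584,-.157,.083])
"
```

```text
t 2.85 tcp [ 0.5803 -0.1514  0.1022] yaw_x 75.19 toolz [-0.0028 -0.007  -1.    ] q [-0.341  0.129  1.872 -0.008  1.141 -0.079] F [ 0.1 -0.4  0.5] w 0.0
dist 0.0204 delta units [-0.0108  0.0126  0.0482]
```

Request:
send_rows([
  {"fingers": 0, "delta_pos": [-0.011, 0.012, 0.0], "spin": 0},
  {"fingers": 0, "delta_pos": [-0.011, 0.012, 0.01], "spin": 0},
  {"fingers": 0, "delta_pos": [-0.011, 0.012, 0.025], "spin": 0},
  {"fingers": 0, "delta_pos": [-0.011, 0.012, 0.038], "spin": 0},
  {"fingers": 0, "delta_pos": [-0.011, 0.012, 0.043], "spin": 0},
])

```text
time_s: 3.35
tcp_pos: [0.5853, -0.1573, 0.0866]
tcp_rot: [2.484, 1.912, -0.006]
force: [2.1, 1.4, 6.1]
grip_width: 0.0001
```

```bash
python3 -c "
from h import *
rel([.584,-.157,.083])
"
```

```text
t 3.35 tcp [ 0.5853 -0.1573  0.0866] yaw_x 75.17 toolz [ 0.001  -0.0077 -1.    ] q [-0.348  0.158  1.869 -0.008  1.112 -0.086] F [2.1 1.4 6.1] w 0.0001
dist 0.0038 delta units [ 0.     -0.0034  0.0089]
```

Request:
send_rows([
  {"fingers": 0, "delta_pos": [0, 0, 0.006], "spin": 0},
  {"fingers": 0, "delta_pos": [0, 0, 0.01], "spin": 0},
  {"fingers": 0, "delta_pos": [0, 0, 0.01], "spin": 0},
])

```text
time_s: 3.65
tcp_pos: [0.5856, -0.1574, 0.085]
tcp_rot: [2.484, 1.912, -0.006]
force: [-5.7, 1.6, 11.4]
grip_width: -0.0002
```

```bash
python3 -c "
from h import *
rel([.584,-.157,.083])
"
```

```text
t 3.65 tcp [ 0.5856 -0.1574  0.085 ] yaw_x 75.17 toolz [ 8.0e-04 -7.6e-03 -1.0e+00] q [-0.348  0.16   1.869 -0.008  1.109 -0.086] F [-5.7  1.6 11.4] w -0.0002
dist 0.0026 delta units [-0.     -0.0041  0.0049]
```

At the stop: z = 85.0 mm, 11 N against a 7 N spring. I'll press a touch more and hold.

Request:
send_rows([
  {"fingers": 0, "delta_pos": [0, 0, 0.008], "spin": 0},
  {"fingers": 0, "delta_pos": [0, 0, 0.008], "spin": 0},
  {"fingers": 0, "delta_pos": [0, 0, 0.008], "spin": 0},
  {"fingers": 0, "delta_pos": [0, 0, 0.008], "spin": 0},
  {"fingers": 0, "delta_pos": [0, 0, 0.008], "spin": 0},
])

```text
time_s: 4.15
tcp_pos: [0.5856, -0.1574, 0.0849]
tcp_rot: [2.485, 1.913, -0.007]
force: [-7.4, 3.8, 16.5]
grip_width: 0.0004
```

Request:
send_rows([
  {"fingers": 0, "delta_pos": [0, 0, 0.008], "spin": 0},
  {"fingers": 0, "delta_pos": [0, 0, 0.008], "spin": 0},
  {"fingers": 0, "delta_pos": [0, 0, 0.008], "spin": 0},
  {"fingers": 0, "delta_pos": [0, 0, 0.008], "spin": 0},
  {"fingers": 0, "delta_pos": [0, 0, 0.008], "spin": 0},
])

```text
time_s: 4.65
tcp_pos: [0.5856, -0.1574, 0.0849]
tcp_rot: [2.486, 1.913, -0.008]
force: [-8.1, 3.3, 16.9]
grip_width: -0.0
```

Request:
send_rows([
  {"fingers": 0, "delta_pos": [0, 0, 0.008], "spin": 0},
  {"fingers": 0, "delta_pos": [0, 0, 0.008], "spin": 0},
  {"fingers": 0, "delta_pos": [0, 0, 0.008], "spin": 0},
  {"fingers": 0, "delta_pos": [0, 0, 0.008], "spin": 0},
  {"fingers": 0, "delta_pos": [0, 0, 0.008], "spin": 0},
])

```text
time_s: 5.15
tcp_pos: [0.5856, -0.1574, 0.0849]
tcp_rot: [2.486, 1.914, -0.009]
force: [-8.3, 3.9, 16.6]
grip_width: -0.0001
```

```bash
python3 -c "
from h import *
rel([.584,-.157,.17])
c=read_camera('side');cv2.imwrite('pics/press.png',cv2.resize(c['img'][185:285,205:325,::-1],None,fx=5,fy=5))
rel([.584,-.157,.17])
"
```

```text
t 5.15 tcp [ 0.5856 -0.1574  0.0849] yaw_x 75.17 toolz [-0.0021 -0.0066 -1.    ] q [-0.348  0.162  1.867 -0.008  1.112 -0.086] F [-8.3  3.9 16.6] w -0.0001
dist 0.0851 delta units [-0.0015 -0.0043 -0.2127]
t 5.2 tcp [ 0.5857 -0.1574  0.0849] yaw_x 75.17 toolz [-0.0021 -0.0066 -1.    ] q [-0.348  0.162  1.867 -0.008  1.112 -0.086] F [-9.8  3.3 17.3] w -0.0
dist 0.0851 delta units [-0.0015 -0.0044 -0.2126]
```

View pics/press.png

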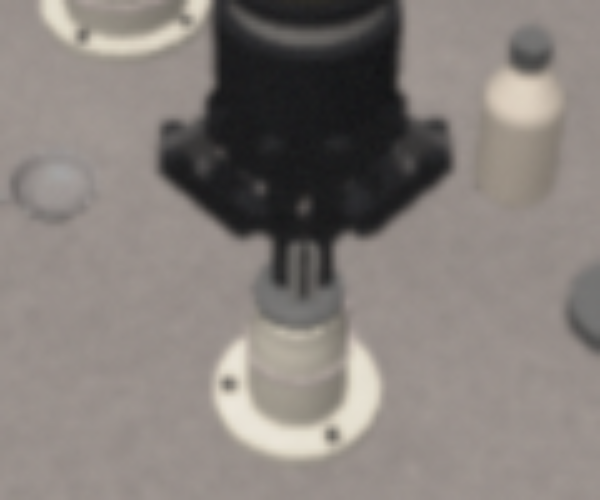

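Held fully down for about 1.5 s at 85 mm and 17 N, and the head is seen seated on the body. Now I'll release and go to the cap.

Request:
send_rows([
  {"fingers": 0, "delta_pos": [0, 0, -0.05], "spin": 0},
  {"fingers": 0, "delta_pos": [0, 0, -0.12], "spin": 0},
  {"fingers": 0, "delta_pos": [0, 0, -0.2], "spin": 0},
  {"fingers": 0, "delta_pos": [0, 0, -0.29], "spin": 0},
  {"fingers": 0, "delta_pos": [0, 0, -0.3], "spin": 0},
])

```text
time_s: 5.7
tcp_pos: [0.5884, -0.1577, 0.2109]
tcp_rot: [2.48, 1.909, -0.001]
force: [0.5, -0.4, 0.9]
grip_width: -0.0001
```

```bash
python3 -c "
from h import *
rel([.566,.147,.205])
"
```

```text
t 5.7 tcp [ 0.5884 -0.1577  0.2109] yaw_x 75.17 toolz [ 0.0067 -0.01   -0.9999] q [-0.347  0.043  1.771 -0.007  1.318 -0.086] F [ 0.5 -0.4  0.9] w -0.0001
dist 0.3055 delta units [ 0.722  -0.2493  0.0068]
```

Request:
send_rows([
  {"fingers": 0, "delta_pos": [0.11, -0.04, 0], "spin": -0.1},
  {"fingers": 0, "delta_pos": [0.22, -0.08, 0], "spin": -0.2},
  {"fingers": 0.5, "delta_pos": [0.33, -0.12, 0], "spin": -0.3},
  {"fingers": 1, "delta_pos": [0.44, -0.18, 0], "spin": -0.4},
  {"fingers": 1, "delta_pos": [0.52, -0.24, 0], "spin": -0.48},
])

```text
time_s: 6.2
tcp_pos: [0.5479, 0.0701, 0.2071]
tcp_rot: [1.923, 2.471, -0.007]
force: [0.4, 0.6, 0.1]
grip_width: 0.0433
```

Request:
send_rows([
  {"fingers": 1, "delta_pos": [0, 0, 0], "spin": 0},
])

```text
time_s: 6.3
tcp_pos: [0.5459, 0.0736, 0.206]
tcp_rot: [1.917, 2.479, -0.008]
force: [0.7, -0.6, 0.5]
grip_width: 0.0582
```

```bash
python3 -c "
from h import *
rel([.566,.147,.205])
s=get_state();c=read_camera('wrist');cv2.imwrite('pics/w3.png',c['img'][:,:,::-1])
tc=(s['tcp_pos'],s['tcp_rot'])
print(proj(c,[[.566,.147,.123],[.566,.147,.087],[.566,.147,.008]],tc))
np.savez('w3',p=s['tcp_pos'],r=s['tcp_rot'])"
```

```text
t 6.3 tcp [0.5459 0.0736 0.206 ] yaw_x 104.57 toolz [ 0.0033 -0.009  -1.    ] q [ 0.041 -0.079  1.9   -0.009  1.318 -0.211] F [ 0.7 -0.6  0.5] w 0.0582
dist 0.0761 delta units [0.1651 0.0947 0.001 ]
[[309.59572752 113.02955779]
 [302.38291314 111.66812401]
 [291.86661212 109.68167407]]
```

View pics/w3.png

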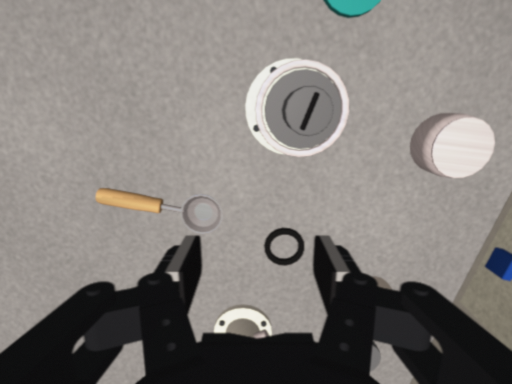

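```bash
python3 -c "
from h import *
d=np.load('w3.npz');tc=(d['p'],d['r'])
c=read_camera('wrist');im=cv2.imread('pics/w3.png');g=cv2.cvtColor(im,6)
m=(g<130).astype(np.uint8)[60:160,255:355]
cs,_=cv2.findContours(m,cv2.RETR_EXTERNAL,cv2.CHAIN_APPROX_NONE)
k=max(cs,key=cv2.contourArea);e=cv2.fitEllipse(cv2.convexHull(k));u=np.array(e[0])+[255,60];print('disc',u,e[1],ray_z(c,[u],.092,tc))
m=(g<60).astype(np.uint8)[80:140,290:330]
ys,xs=np.nonzero(m);u=[xs.mean()+290,ys.mean()+80];print('ridge',u,ray_z(c,[u],.123,tc))
rel([.566,.147,.205])"
```

```text
disc [306.77732468 110.22703934] (64.93553924560547, 79.79025268554688) [[0.5684447 0.148962  0.092    ]]
ridge [np.float64(309.30555555555554), np.float64(110.6)] [[0.56527731 0.14858012 0.123     ]]
t 6.4 tcp [0.5471 0.0707 0.2061] yaw_x 104.31 toolz [ 0.004  -0.0104 -0.9999] q [ 0.037 -0.078  1.899 -0.011  1.317 -0.21 ] F [ 0.2 -0.1  0.5] w 0.0722
dist 0.0786 delta units [0.1732 0.0928 0.0009]
```

Cap axis is at about (0.566, 0.148): the disc and ridge rays agree within 2 mm. Moving above, then down.

Request:
send_rows([
  {"fingers": 1, "delta_pos": [0.07, 0.04, 0], "spin": 0},
  {"fingers": 1, "delta_pos": [0.13, 0.07, 0], "spin": 0},
  {"fingers": 1, "delta_pos": [0.175, 0.092, 0], "spin": 0},
  {"fingers": 1, "delta_pos": [0.175, 0.092, 0], "spin": 0},
  {"fingers": 1, "delta_pos": [0.175, 0.092, 0], "spin": 0},
])

```text
time_s: 6.9
tcp_pos: [0.5658, 0.1464, 0.2048]
tcp_rot: [1.923, 2.472, -0.011]
force: [1.3, -0.5, 0.2]
grip_width: 0.0855
```

```bash
python3 -c "
from h import *
rel([.566,.148,.14])"
```

```text
t 6.9 tcp [0.5658 0.1464 0.2048] yaw_x 104.24 toolz [ 0.003  -0.0113 -0.9999] q [ 0.167 -0.002  1.827 -0.012  1.315 -0.079] F [ 1.3 -0.5  0.2] w 0.0855
dist 0.0648 delta units [0.0057 0.0014 0.1618]
```

Request:
send_rows([
  {"fingers": 1, "delta_pos": [0.005, 0.001, 0.06], "spin": 0},
  {"fingers": 1, "delta_pos": [0.005, 0.001, 0.13], "spin": 0},
  {"fingers": 1, "delta_pos": [0.005, 0.001, 0.19], "spin": 0},
  {"fingers": 1, "delta_pos": [0.005, 0.001, 0.19], "spin": 0},
  {"fingers": 1, "delta_pos": [0.005, 0.001, 0.19], "spin": 0},
])

```text
time_s: 7.4
tcp_pos: [0.566, 0.1463, 0.1287]
tcp_rot: [1.926, 2.471, -0.012]
force: [0.6, -0.4, 0.2]
grip_width: 0.0853
```

```bash
python3 -c "
from h import *
rel([.566,.148,.093])
c=read_camera('wrist');cv2.imwrite('pics/w4.png',c['img'][:,:,::-1])"
```

```text
t 7.4 tcp [0.566  0.1463 0.1287] yaw_x 104.14 toolz [ 0.0023 -0.0117 -0.9999] q [ 0.167  0.067  1.89  -0.013  1.184 -0.075] F [ 0.6 -0.4  0.2] w 0.0853
dist 0.0358 delta units [0.0051 0.0012 0.0893]
```

View pics/w4.png

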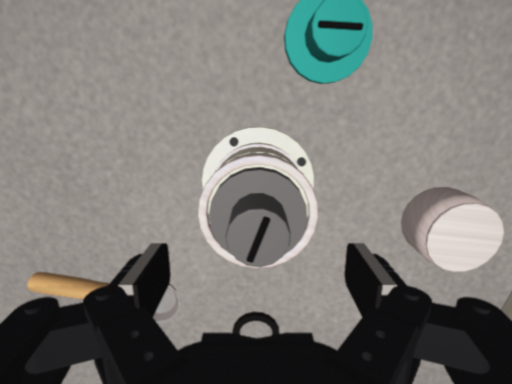

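The knob (259,238) lies centred between the fingers (168 and 348). Descending and gripping.

Request:
send_rows([
  {"fingers": 1, "delta_pos": [0.005, 0.003, 0.05], "spin": 0},
  {"fingers": 1, "delta_pos": [0.005, 0.003, 0.089], "spin": 0},
  {"fingers": 1, "delta_pos": [0.005, 0.003, 0.089], "spin": 0},
  {"fingers": 1, "delta_pos": [0.005, 0.003, 0.089], "spin": 0},
])

```text
time_s: 7.85
tcp_pos: [0.5677, 0.1484, 0.0946]
tcp_rot: [1.924, 2.47, -0.01]
force: [1.0, 0.2, 1.1]
grip_width: 0.0853
```

```bash
python3 -c "
from h import *
rel([.566,.148,.093])"
```

```text
t 7.85 tcp [0.5677 0.1484 0.0946] yaw_x 104.15 toolz [ 0.0045 -0.0113 -0.9999] q [ 0.17   0.109  1.908 -0.013  1.122 -0.071] F [1.  0.2 1.1] w 0.0853
dist 0.0024 delta units [ 0.     -0.0043  0.0041]
```

Request:
send_rows([
  {"fingers": 0, "delta_pos": [0, -0.002, 0.003], "spin": 0},
  {"fingers": 0, "delta_pos": [0, -0.002, 0.003], "spin": 0},
  {"fingers": 0, "delta_pos": [0, -0.002, 0.003], "spin": 0},
  {"fingers": 0, "delta_pos": [0, -0.002, 0.003], "spin": 0},
  {"fingers": 0, "delta_pos": [0, -0.002, 0.003], "spin": 0},
], grip_force=40)

```text
time_s: 8.35
tcp_pos: [0.5674, 0.1484, 0.0942]
tcp_rot: [1.924, 2.469, -0.008]
force: [-0.1, -0.6, 2.7]
grip_width: 0.035
```

```bash
python3 -c "
from h import *
rel([.566,.148,.093]);print(get_state()['ft_torque'])
c=read_camera('wrist');cv2.imwrite('pics/w5.png',c['img'][:,:,::-1])
c=read_camera('side');cv2.imwrite('pics/s5.png',cv2.resize(c['img'][105:205,170:290,::-1],None,fx=5,fy=5))"
```

```text
t 8.35 tcp [0.5674 0.1484 0.0942] yaw_x 104.16 toolz [ 0.0057 -0.0111 -0.9999] q [ 0.17   0.108  1.91  -0.013  1.12  -0.072] F [-0.1 -0.6  2.7] w 0.035
dist 0.0019 delta units [ 0.     -0.0035  0.0031]
[0.00476432 0.05408122 0.03126761]
```

View pics/w5.png

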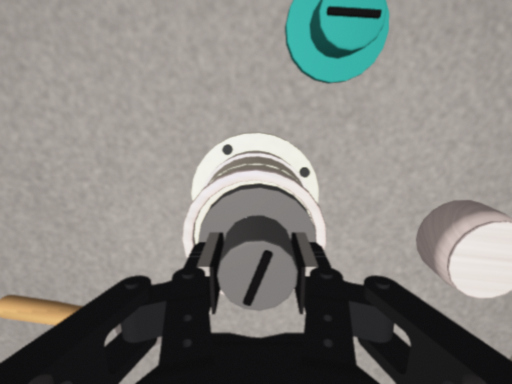

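View pics/s5.png

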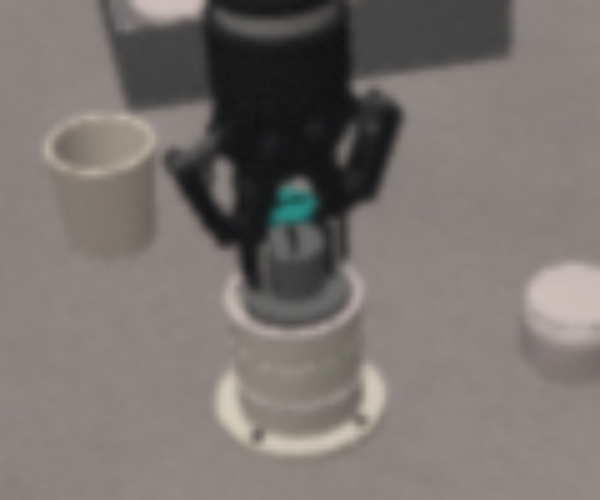

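Knob gripped at 35 mm. The ridge in the wrist picture is about 25° off vertical. First try: anticlockwise from above (spin negative), 20°.

Request:
send_rows([
  {"fingers": 0, "delta_pos": [0, 0, 0], "spin": -0.07},
  {"fingers": 0, "delta_pos": [0, 0, 0], "spin": -0.14},
  {"fingers": 0, "delta_pos": [0, 0, 0], "spin": -0.21},
  {"fingers": 0, "delta_pos": [0, 0, 0], "spin": -0.28},
  {"fingers": 0, "delta_pos": [0, 0, 0], "spin": -0.35},
])

```text
time_s: 8.95
tcp_pos: [0.5677, 0.1483, 0.0943]
tcp_rot: [1.438, 2.781, -0.011]
force: [0.6, 0.3, 1.1]
grip_width: 0.035
```

```bash
python3 -c "
from h import *
rel([.566,.148,.093]);print(get_state()['ft_torque'])
c=read_camera('wrist');cv2.imwrite('pics/w6.png',c['img'][:,:,::-1])"
```

```text
t 8.95 tcp [0.5677 0.1483 0.0943] yaw_x 125.33 toolz [ 0.0066 -0.0112 -0.9999] q [ 0.17   0.108  1.91  -0.013  1.119 -0.441] F [0.6 0.3 1.1] w 0.035
dist 0.0021 delta units [ 0.0019 -0.0039  0.0031]
[-0.03595018 -0.15147429 -0.02846752]
```

View pics/w6.png

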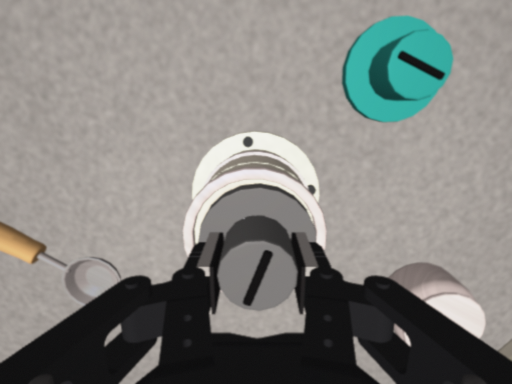

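The ridge has not shifted against the gripper, so the cap turned a full 21° freely, past any wrong-way stop. Carrying on the same way.

Request:
send_rows([
  {"fingers": 0, "delta_pos": [0, 0, 0], "spin": -0.08},
  {"fingers": 0, "delta_pos": [0, 0, 0], "spin": -0.16},
  {"fingers": 0, "delta_pos": [0, 0, 0], "spin": -0.24},
  {"fingers": 0, "delta_pos": [0, 0, 0], "spin": -0.32},
  {"fingers": 0, "delta_pos": [0, 0, 0], "spin": -0.4},
])

```text
time_s: 9.5
tcp_pos: [0.5681, 0.1482, 0.0944]
tcp_rot: [0.822, 3.022, -0.014]
force: [0.6, -0.5, 0.5]
grip_width: 0.035
```

```bash
python3 -c "
from h import *
rel([.566,.148,.093]);print(get_state()['ft_torque'])
c=read_camera('wrist');cv2.imwrite('pics/w7.png',c['img'][:,:,::-1])"
```

```text
t 9.5 tcp [0.5681 0.1482 0.0944] yaw_x 149.55 toolz [ 0.0074 -0.0111 -0.9999] q [ 0.17   0.108  1.909 -0.014  1.119 -0.864] F [ 0.6 -0.5  0.5] w 0.035
dist 0.0025 delta units [ 0.0042 -0.0031  0.0035]
[ 0.00335964 -0.22028889 -0.03298569]
```

View pics/w7.png

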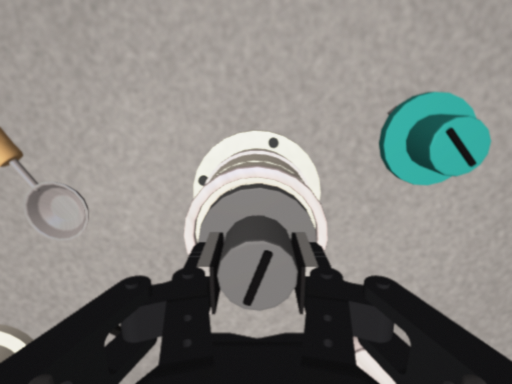

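Request:
send_rows([
  {"fingers": 0, "delta_pos": [0.0, 0, 0], "spin": -0.12},
  {"fingers": 0, "delta_pos": [0.0, 0, 0], "spin": -0.24},
  {"fingers": 0, "delta_pos": [0.0, 0, 0], "spin": -0.36},
  {"fingers": 0, "delta_pos": [0.0, 0, 0], "spin": -0.48},
  {"fingers": 0, "delta_pos": [0.0, 0, 0], "spin": -0.6},
])

```text
time_s: 10.05
tcp_pos: [0.5684, 0.1483, 0.0946]
tcp_rot: [-0.159, 3.13, -0.018]
force: [1.3, -0.3, 1.2]
grip_width: 0.0351
```

```bash
python3 -c "
from h import *
rel([.566,.148,.109]);print(get_state()['ft_torque'])
c=read_camera('wrist');cv2.imwrite('pics/w8.png',c['img'][:,:,::-1])"
```

```text
t 10.05 tcp [0.5684 0.1483 0.0946] yaw_x -174.19 toolz [ 0.0083 -0.0109 -0.9999] q [ 0.17   0.108  1.909 -0.013  1.118 -1.497] F [ 1.3 -0.3  1.2] w 0.0351
dist 0.0146 delta units [ 0.0058 -0.0006 -0.036 ]
[ 0.01639256 -0.20534385  0.04233779]
```

View pics/w8.png

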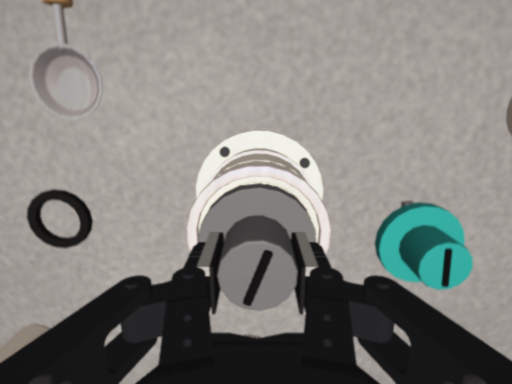

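The cap has turned 82° with the knob still fixed in the jaws. Careful lift.

Request:
send_rows([
  {"fingers": 0, "delta_pos": [0.002, 0, -0.01], "spin": 0},
  {"fingers": 0, "delta_pos": [0.002, 0, -0.02], "spin": 0},
  {"fingers": 0, "delta_pos": [0.002, 0, -0.03], "spin": 0},
])

```text
time_s: 10.4
tcp_pos: [0.567, 0.1483, 0.1065]
tcp_rot: [-0.161, 3.131, -0.018]
force: [0.5, -0.3, -0.4]
grip_width: 0.035
```

```bash
python3 -c "
from h import *
rel([.567,.148,.1945]);print(get_state()['ft_torque'])"
```

```text
t 10.4 tcp [0.567  0.1483 0.1065] yaw_x -174.11 toolz [ 0.0072 -0.011  -0.9999] q [ 0.17   0.092  1.904 -0.013  1.14  -1.498] F [ 0.5 -0.3 -0.4] w 0.035
dist 0.088 delta units [-0.0011 -0.0034 -0.2199]
[-0.00195085 -0.01408106  0.03417235]
```

It rose 12 mm with no resistance, so it's free. Lifting to 100 mm above seat.

Request:
send_rows([
  {"fingers": 0, "delta_pos": [0, 0, -0.04], "spin": 0},
  {"fingers": 0, "delta_pos": [0, -0.001, -0.09], "spin": 0},
  {"fingers": 0, "delta_pos": [0, -0.002, -0.15], "spin": 0},
  {"fingers": 0, "delta_pos": [-0.001, -0.003, -0.2], "spin": 0},
  {"fingers": 0, "delta_pos": [-0.001, -0.003, -0.22], "spin": 0},
])

```text
time_s: 10.9
tcp_pos: [0.5684, 0.1485, 0.1987]
tcp_rot: [-0.16, 3.125, -0.017]
force: [0.2, -0.2, 0.6]
grip_width: 0.035
```

Request:
send_rows([
  {"fingers": 0, "delta_pos": [0, 0, 0], "spin": 0},
  {"fingers": 0, "delta_pos": [0, 0, 0], "spin": 0},
  {"fingers": 0, "delta_pos": [0, 0, 0], "spin": 0},
  {"fingers": 0, "delta_pos": [0, 0, 0], "spin": 0},
  {"fingers": 0, "delta_pos": [0, 0, 0], "spin": 0},
])

```text
time_s: 11.4
tcp_pos: [0.5679, 0.1483, 0.1976]
tcp_rot: [-0.16, 3.127, -0.017]
force: [-0.0, 1.1, -0.3]
grip_width: 0.0346
```

```bash
python3 -c "
from h import *
rel([.567,.148,.1945]);print(get_state()['ft_torque'])
c=read_camera('side');cv2.imwrite('pics/s9.png',cv2.resize(c['img'][85:205,160:310,::-1],None,fx=4,fy=4))
c=read_camera('top');cv2.imwrite('pics/t9.png',c['img'][:,:,::-1])
rel([.567,.148,.1945]);print(get_state()['dq'])"
```

```text
t 11.4 tcp [0.5679 0.1483 0.1976] yaw_x -174.15 toolz [ 0.0109 -0.0103 -0.9999] q [ 0.17   0.005  1.833 -0.013  1.295 -1.5  ] F [-0.   1.1 -0.3] w 0.0346
dist 0.0032 delta units [ 0.0025 -0.0005  0.0077]
[-0.05616523  0.02924812  0.04647164]
t 11.5 tcp [0.5681 0.1484 0.198 ] yaw_x -174.15 toolz [ 0.0116 -0.0102 -0.9999] q [ 0.17   0.004  1.832 -0.012  1.295 -1.5  ] F [ 0.   0.9 -0.8] w 0.0351
dist 0.0037 delta units [ 0.003  -0.0005  0.0088]
[ 0.00083675 -0.00213188 -0.00595953  0.0013822   0.00044696 -0.00076875]
```

View pics/s9.png

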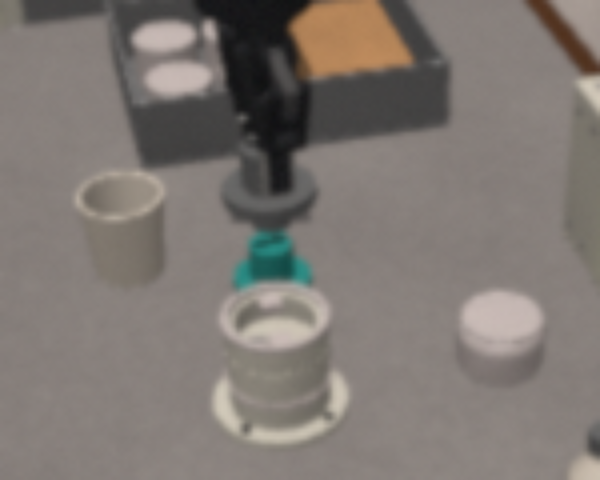

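View pics/t9.png

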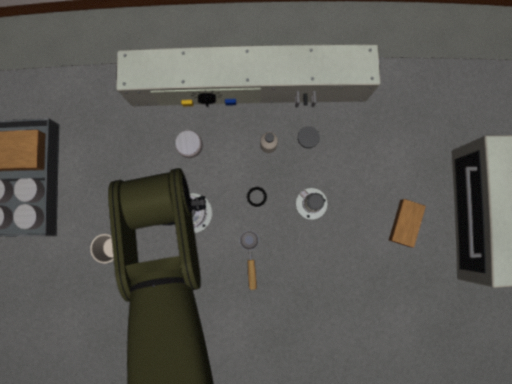

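The side view shows the cap hanging level at (268,195) with its lugs out, above the open housing at (275,320). In the top view the bystanders stand where they did. I'll trim the 3.5 mm of extra height and let it settle.

Request:
send_rows([
  {"fingers": 0, "delta_pos": [0.002, 0, 0.004], "spin": 0},
  {"fingers": 0, "delta_pos": [0.003, 0, 0.008], "spin": 0},
  {"fingers": 0, "delta_pos": [0.003, 0, 0.008], "spin": 0},
  {"fingers": 0, "delta_pos": [0.003, 0, 0.008], "spin": 0},
  {"fingers": 0, "delta_pos": [0.003, 0, 0.008], "spin": 0},
])

```text
time_s: 12.0
tcp_pos: [0.567, 0.1482, 0.1949]
tcp_rot: [-0.16, 3.126, -0.017]
force: [-0.4, 0.3, -0.7]
grip_width: 0.0347
```

```bash
python3 -c "
from h import *
rel([.567,.148,.1945]);print(get_state()['dq'])
print(finish_job())"
```

```text
t 12.0 tcp [0.567  0.1482 0.1949] yaw_x -174.15 toolz [ 0.0117 -0.0102 -0.9999] q [ 0.17   0.004  1.838 -0.012  1.29  -1.5  ] F [-0.4  0.3 -0.7] w 0.0347
dist 0.0004 delta units [ 0.0002 -0.0006  0.0009]
[ 0.00027453 -0.00034798 -0.00199935 -0.00054155 -0.00049216 -0.00025303]
the job is handed in; nothing more can be done
None
```

The filter is vented and the cap is off. I handed the job in at 12.0 s with the cap held still over its housing.

- **Venting:** I pressed the plunger to its stop (top at 85 mm, about 17 N) and held it there for about 1.5 s before letting go.
- **Cap:** The first direction tried, anticlockwise from above, was the right one. The cap turned about 82° without meeting a stop, and the ridge never shifted in the jaws. It then lifted off with no resistance.
- **Final checks:**
  - The cap is about 100 mm above its seat and within 2 mm of the housing axis.
  - The arm is at rest, gripping the knob at 35 mm.
  - The tool leans about 0.9°, a small drift that built up over the moves and that I did not correct.
- **Bystanders:** The last pictures showed most of them where they started. The arm partly hid the cup in the top view, and the turquoise cap showed only in the side view.
- **Camera disagreement:** The side camera read 1–2 px off, in the same direction for everything I checked. I relied on positions relative to the gripper instead, and no check failed.

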